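# Stop the mosaic stand from rocking

## Robot

A 6-joint arm with a two-finger parallel gripper is mounted at the origin on the work surface. World frame = base frame: x ahead of the robot, y to its left, z up, the work surface at z = 0. Lengths are in mm, angles in rad, forces in N, time in s.
With the tool pointing down it reaches from about 275 to 750 mm from the base axis. Payload 10.2 kg.
Tool frame: the origin (TCP) lies between the finger pads; the fingertips stand 17 mm ahead of it and the grasp point (between the pads) lies 2 mm behind it (tips_ahead is the distance from the TCP to the fingertips, in mm); z points along the fingers, y is the line along which they close (so a half turn about z gives the same grasp; the last joint's range is limited). The gripper opens to 85 mm and grips with 20 to 120 N. Pads are 22 mm wide; open, the fingers measure 114 mm over their backs; the gripper's body (76 mm by 85 mm) begins 54 mm behind the grasp point. The pads swing forward as they close: fully open they stand 13 mm farther back than shut.
Start: joints at [-1.535, 0.313, 1.498, -0, 1.331, -0.223], TCP at [134.345, -507.526, 248.294] pointing down, gripper open.
Joint ranges: [-2.94, 2.94], [-0.97, 2.17], [0.19, 2.56], [-1.23, 4.37], [0.02, 3.11], [-2.88, 2.88]. Speed limits (rad/s): [2.39, 2.39, 3.01, 3.14, 3.14, 3.14].

## Interface

Orientations are given as a unit quaternion [w, x, y, z].
In Python, from rig import sense, capture, finish_job, boxes_of, tips_ahead gives the robot as it stands.
- The arm moves only by the tool drive_tool, never from a script. Its argument "commands" is text: rows parted by semicolons, each of 7 numbers parted by spaces: the shift along the world's x, y, z in units of 0.1 m (1.0 is 0.1 m), then the turn, a rotation vector about the world's x, y, z in units of pi/4 rad (1.0 is pi/4 rad), then the opening in per cent of the stroke, from 0 (shut) to 100 (fully open). A call has 1 to 20 rows; each row shifts and turns the commanded pose from where the row before left it; what a row does not reach is not made up. A row lasts 1/12 s, in which the tool goes at most 41.7 mm and 7.16 degrees, less where a joint would pass 70% of its speed; a pose out of reach is approached as far as the arm can. A call with a number of a shift or a turn outside -1 to 1 is refused whole. A call with a gripper value outside its range is refused whole. The fingers move at their own pace and stop on an object; "force" is the grip in N (left out, the last holds). Time passes only in rows, so rows that do not move let the fingers close. It gives the time, the measured TCP pose, the force, the opening and the grip force at its end, in the units of the state.
- sense(): the state, without advancing time (a new reading comes with each control period).
- capture(name): name is "scene" or "side" or "wrist"; returns a dict with "pixels" (384x512x3 uint8, blue, green, red), "fov_y" (degrees; the focal length in pixels is half the picture's height over the tangent of half this angle, whatever the lens; pixels are square), "cx", "cy" (the principal point, pixels), "position" and "attitude" of the camera in the world; the wrist camera has in their place "tool_from_camera" (4x4, takes a point from camera to tool coordinates, whose origin is the TCP and whose axes are the flange's). Camera axes: x right, y down, z forward; pixel columns grow to the right and rows downward; lengths in mm; the calibration is good to about 2 mm. A picture is of the moment at which its call begins: read the wrist's pose just before it. There is no depth.
- finish_job(): hands the job in; it is judged then, once.
Trained networks look in a picture, given as the dict that the camera call returned (one of the last four; its "shot" number tells which), for a name from the list of things; names that differ only in an ending like _2 or _b are one class to them, and where a whole thing is asked for, a point or a joint stands for the part that bears it (a point fixed in the world has none). Each returns a list of dicts, best first, with "confidence" (0 to 1); they miss things now and then, are a little off and sometimes report something else, mostly with a low value. They report only what shows in the picture. A call takes as long as a camera call.
- boxes_of(picture, name): "position" ([column, row] in pixels, amid what is visible of it).
The state is a dict: "time_s": time; "joints": joint angles; "dq": joint speeds; "tau": joint torques, N m; "eef_pos": TCP position; "ee_rot": TCP orientation; "force": force on the tool from outside, world axes, zero at the start; "wrist_torque": the same for the moment, N m; "grip_width": opening from 0.0 (shut) to 1.0 (fully open); "grip_force": force on a finger pad.
Only numpy, scipy, OpenCV 4.12 (cv2) and the standard library are available. Lean on these libraries where they do the work, as an engineer would, in place of code of your own. Each camera call takes 0.05 s, during which the arm holds its last target. There are 200 camera calls.

## Task

The aluminium stand with the mosaic and the marble fragment rocks, because the foot under its orange knob hangs clear of the table. Turn the orange knob clockwise (seen from above) until that foot carries its share, which is when the knob's white pointer meets the green mark on its collar, so that all four feet press on the table; then let go. Leave the black knob as it is, and do not shove or tip the stand.

Things in the scene. Friction and masses are not known exactly. Their poses are not given: they have to be found in the camera images.
- stand: Loose stand, 3 kg: aluminium plate 250 mm (its x) by 220 mm (its y), flat mosaic on it, top 47 mm above the table. A marble block 100 x 88 mm, top 108 mm up, stands over the corner (-x, +y). Origin: at table level under the plate's centre. Feet at (+-90, +-75) mm: the orange knob's at (+90, -75), the black knob's at (-90, -75), the marble's at (-90, +75), a plain one at (+90, +75).
- orange_grip (a point): Centre of the orange knob's bar, on its upright axis, where to grip: 85 mm above the table. The bar is 44 mm long (this point's x), 14 mm thick (its y), and stands from 64 to 94 mm above the table, on a flange 44 mm wide and a fixed steel collar 68 mm wide, top 55 mm. A white stripe on the bar's +x half is the pointer. The knob stays at its height as it turns.
- orange (a joint): Turn of the orange knob in rad, growing clockwise seen from above, 0 to 2.3, start 0 to 0.3; stays where left (friction 0.12 N m). Its foot goes down 6.4 mm per rad and touches the table at about 0.95. At 1.42 the pointer is on the green mark (on the collar, on the stand's +x side of the axis) and the load is well shared. Past about 1.8 the two neighbouring feet begin to lift.
- orange_foot: Orange round foot, 32 mm wide and 12 mm high, under the orange knob; origin at the centre of its underside. It hangs some 4 to 6 mm clear at the start. It is sprung (2 N per mm), so its load grows as the knob turns on: about 6 N at the mark. Turned far too much it lifts the stand off the plain and the black knob's foot.
- foot_stone: Black rubber foot, 32 mm wide and 12 mm high, under the marble fragment, diagonally opposite the orange knob; origin at the centre of its underside.
- foot_plain: Black rubber foot, the same size, at the stand's corner (+90, +75) mm; origin at the centre of its underside.
- black_foot: Black round foot, the same size, under the black knob; origin at the centre of its underside.
- black (a joint): Turn of the black knob in rad, growing clockwise, 0 at the start: already right, to be left there. The knob looks like the orange one but is black and stands at (-90, -75) mm on the stand.

How it is judged:
By the outcome, as a careful person would: the job done as asked, in the order asked, and still so for the second after the job is handed in, with the robot touching nothing.
It also fails if it takes over 32 s, if anything falls off the work surface, if the arm or the gripper's body presses on something with over 40 N, if the wrist force passes 120 N, or if a joint passes its speed limit or range.

## Working session

There is one attempt and no reset: what is moved stays moved. The work goes in short steps, Python scripts to look and compute and a tool call to move; the robot and the scene stay as the last step left them, time stands still between calls to the robot, and variables do not carry over. Pictures are saved under pics/ and viewed, at most 10 in all, crops included, and the job is handed in when it is done.

Besides the shell and the picture viewer there is one more tool, called after "Request:" as name(argument=value, ...) on one line, values as JSON. drive_tool: Moves the arm, as the interface text tells. Shifts and turns lie within -1 to 1; 1 stands for 0.1 m of shift or pi/4 rad of turn. Its arguments: {"type":"object","properties":{"commands":{"type":"string"},"force":{"type":"number"}},"required":["commands"]}

```bash
mkdir -p pics
cat > h.py <<'E'
import numpy as np, cv2
from rig import sense, capture, finish_job, boxes_of, tips_ahead
from scipy.spatial.transform import Rotation as R
def q2R(q): return R.from_quat([q[1],q[2],q[3],q[0]]).as_matrix()
def shot(name):
    s=sense(); p=capture(name)
    if 'position' in p:
        a=np.array(p['attitude'],float); p['R']=a if a.shape==(3,3) else q2R(a); p['t']=np.array(p['position'],float)
    else:
        T=np.array(p['tool_from_camera']); W=q2R(s['ee_rot'])
        p['R']=W@T[:3,:3]; p['t']=np.array(s['eef_pos'])+W@T[:3,3]
    p['f']=p['pixels'].shape[0]/2/np.tan(np.radians(p['fov_y'])/2)
    return p
def ray(p,uv):
    d=p['R']@np.array([(uv[0]-p['cx'])/p['f'],(uv[1]-p['cy'])/p['f'],1]); return p['t'],d/np.linalg.norm(d)
def at_z(p,uv,z):
    o,d=ray(p,uv); return o+d*(z-o[2])/d[2]
def tri(rs):
    A=np.zeros((3,3));b=np.zeros(3)
    for o,d in rs:
        M=np.eye(3)-np.outer(d,d);A+=M;b+=M@o
    x=np.linalg.solve(A,b); return x,[np.linalg.norm(np.cross(x-o,d)) for o,d in rs]
def proj(p,X):
    c=p['R'].T@(np.array(X)-p['t']); return c[:2]/c[2]*p['f']+[p['cx'],p['cy']]
E
python3 - <<'E'
from h import *
ims=[]
for n in('scene','side','wrist'):
    p=shot(n); cv2.imwrite(f'pics/{n}0.png',p['pixels']); ims.append(p['pixels'])
    print(n,p['t'].round(),p['f'])
    for k in('orange_grip','stand','orange_foot','black','foot_stone','foot_plain','black_foot'):
        print(k,[(np.round(b['position']),round(b['confidence'],2)) for b in boxes_of(p,k)][:2])
a=np.hstack(ims[:2]); cv2.imwrite('pics/two.png',cv2.resize(a,(800,300)))
print(sense(),tips_ahead)
E
```

```text
scene [1040.  115.  502.] 459.67313807167267
orange_grip [(array([214., 236.]), 0.69)]
stand [(array([247., 199.]), 0.82)]
orange_foot []
black [(array([180., 157.]), 0.76)]
foot_stone []
foot_plain [(array([182., 155.]), 0.62)]
black_foot []
side [ 509. -458.  612.] 423.8102946047223
orange_grip [(array([304., 207.]), 0.58)]
stand [(array([234., 220.]), 0.58)]
orange_foot []
black [(array([218., 258.]), 0.64)]
foot_stone []
foot_plain []
black_foot []
wrist [ 200. -491.  372.] 313.2545696194713
orange_grip []
stand []
orange_foot []
black []
foot_stone []
foot_plain []
black_foot []
{'time_s': 1.2, 'joints': array([-1.53537276e+00,  3.12907829e-01,  1.49768958e+00,  4.89249604e-07,
        1.33101346e+00, -2.23426010e-01]), 'dq': array([ 9.80469897e-04, -8.77091225e-05,  8.24425959e-04, -1.49410547e-03,
       -2.46080457e-04,  1.14929732e-03]), 'tau': array([ 1.29208467e-03, -4.12160611e+01, -2.59900475e+01, -1.45900708e-04,
        4.81343886e-04,  1.85907737e-06]), 'eef_pos': array([ 134.35893268, -507.52342262,  248.29409492]), 'ee_rot': array([-9.04423539e-06,  9.91636304e-01,  1.29063705e-01,  1.09136135e-06]), 'force': array([ 0.46379248, -0.94900362, -0.49762119]), 'wrist_torque': array([ 0.0467486 , -0.01590625, -0.04891634]), 'grip_force': 0.0, 'grip_width': 0.9962091457519214} 17.0
```

View pics/scene0.png

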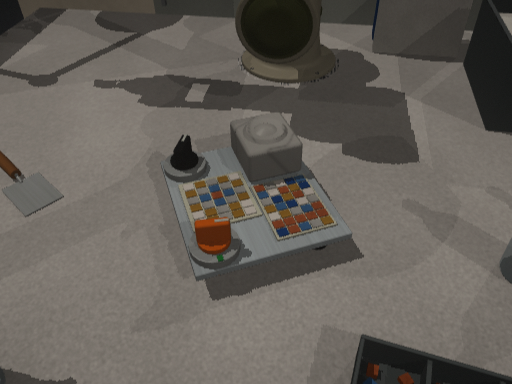

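View pics/side0.png

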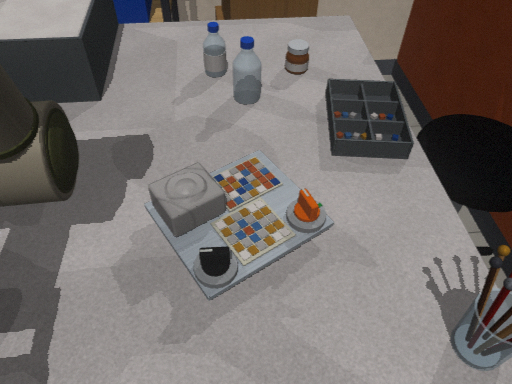

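The scene view shows the orange knob at (213,236), the green mark at (220,258), the black knob at (183,155) and plate corners near (195,270), (352,236), (163,160). The side view shows orange at (307,207), black at (215,260) and plate corners near (331,225), (211,287), (147,207), (257,153).

Run:
```python
from h import *
from scipy.optimize import least_squares
S=shot('scene');D=shot('side')
print('orange',tri([ray(S,(213,235)),ray(D,(306,206))]))
print('black',tri([ray(S,(183,157)),ray(D,(215,261))]))
print('corner +x-y',tri([ray(S,(195,270)),ray(D,(331,225))]))
print('corner -x-y',tri([ray(S,(163,160)),ray(D,(211,287))]))
# pose fit on corners
obs=[(S,(195,270),(125,-110)),(S,(352,236),(125,110)),(S,(163,160),(-125,-110)),(D,(331,225),(125,-110)),(D,(211,287),(-125,-110)),(D,(147,207),(-125,110)),(D,(257,153),(125,110))]
def pt(v,l,z):
    c,s=np.cos(v[2]),np.sin(v[2]); return np.array([v[0]+c*l[0]-s*l[1],v[1]+s*l[0]+c*l[1],z])
f=lambda v:np.concatenate([proj(p,pt(v,l,v[3]))-uv for p,uv,l in obs])
r=least_squares(f,[500,0,0,45],loss='soft_l1');print(r.x.round(3),f(r.x).round(1))
print('orange axis',pt(r.x,(90,-75),85),proj(S,pt(r.x,(90,-75),85)),proj(D,pt(r.x,(90,-75),85)))
# green mark, orange blob
out=[]
for p,(u,v) in((S,(214,240)),(D,(306,208))):
    h=cv2.cvtColor(p['pixels'],cv2.COLOR_BGR2HSV)
    m=cv2.inRange(h,(45,90,40),(85,255,255))
    ys,xs=np.nonzero(m[v-35:v+35,u-35:u+35]); g=(xs.mean()+u-35,ys.mean()+v-35); print('green',g,len(xs),at_z(p,g,55))
    c=p['pixels'][v-32:v+32,u-32:u+32]; out.append(cv2.resize(c,(400,400),interpolation=cv2.INTER_CUBIC))
cv2.imwrite('pics/zoom.png',np.hstack(out))
```

```text
orange (array([650.80626202, -16.37325765,  69.21721086]), [np.float64(1.3491431110720684), np.float64(1.3491431110721355)])
black (array([ 494.32577876, -106.06260229,   65.37984976]), [np.float64(0.053652375060530735), np.float64(0.05365237506052862)])
corner +x-y (array([690.86921462, -34.84062806,  40.36824291]), [np.float64(2.10064068250327), np.float64(2.1006406825031)])
corner -x-y (array([ 487.26063042, -142.38227133,   50.83067699]), [np.float64(1.4981181662826124), np.float64(1.498118166282623)])
[5.32338e+02 5.29100e+00 4.93000e-01 3.50520e+01] [ 0.1  6.2 -0.2 -0.8 -0.2  1.8  0.4 -0.2 -7.2 11.8 -4.7 -2.8  1.5 -1.5]
orange axis [647.12482657 -18.13878555  85.        ] [212.2518513  223.52982996] [305.59214001 201.37841988]
green (np.float64(219.77142857142857), np.float64(257.57142857142856)) 35 [675.71061625  -3.43142959  55.        ]
green (np.float64(319.6363636363636), np.float64(204.45454545454544)) 11 [677.81331285  -2.16196109  55.        ]
```

View pics/zoom.png

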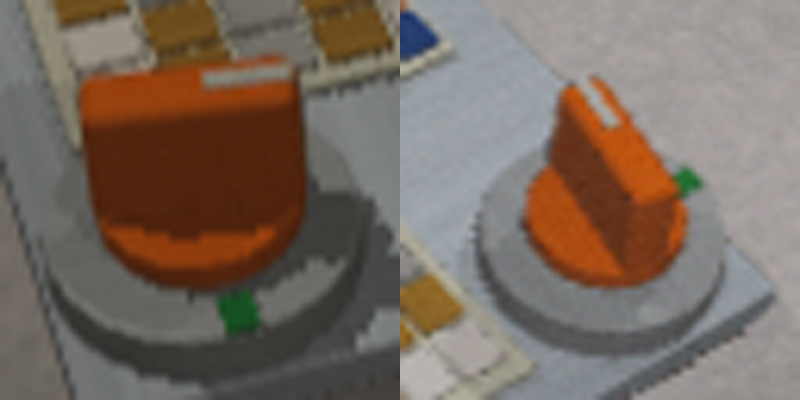

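The zoom shows the bar top's ends. In the scene crop they are at (82,100) and (298,80), in the side crop at (180,84) and (256,192). The white pointer is on the far (+y) end.

Run:
```python
from h import *
S=shot('scene');D=shot('side')
f=lambda o,z:(o[0]+z[0]*.16-.42,o[1]+z[1]*.16-.42)
s=lambda z:f((182,208),z); d=lambda z:f((274,176),z)
for n,a,b in(('ptr end',(298,80),(180,84)),('other',(82,100),(256,192)),('mid',(190,91),(218,138))):
    print(n,tri([ray(S,s(a)),ray(D,d(b))]),at_z(S,s(a),94)[:2],at_z(D,d(b),94)[:2])
for p,n,a,b in((S,s,(298,80),(82,100)),(D,d,(180,84),(256,192))):
    v=(at_z(p,n(a),94)-at_z(p,n(b),94)); print(np.linalg.norm(v),np.arctan2(v[1],v[0]))
s0=sense(); W=q2R(s0['ee_rot']); print('tool y',W[:,1],np.arctan2(W[1,1],W[0,1]))
```

```text
ptr end (array([644.85697014,   3.63602848,  91.73745266]), [np.float64(0.28427508416246094), np.float64(0.2842750841625594)]) [646.74108272   4.40263802] [644.41245397   1.33856447]
other (array([657.72836039, -36.87987439,  93.00291725]), [np.float64(0.6132162720574011), np.float64(0.6132162720574637)]) [659.26032951 -36.83883679] [657.10716445 -37.10050689]
mid (array([651.43429219, -16.75000094,  92.14239369]), [np.float64(0.098290837901635), np.float64(0.09829083790167735)]) [653.29025351 -16.20717742] [650.87422648 -18.2274221 ]
43.099777084387334 1.865515628173957
40.48108053957114 1.8897741783626687
tool y [ 2.55979661e-01 -9.66682167e-01 -2.32982011e-05] -1.3119353331955712
```

Request:
drive_tool(commands=".259 .245 0 0 0 .103 60;.259 .245 0 0 0 .103 60;.259 .245 0 0 0 .103 60;.259 .245 0 0 0 .103 60;.259 .245 0 0 0 .103 60;.259 .245 0 0 0 .103 60;.259 .245 0 0 0 .103 60;.259 .245 0 0 0 .103 60;.259 .245 0 0 0 .103 60;.259 .245 0 0 0 .103 60;.259 .245 0 0 0 .103 60;.259 .245 0 0 0 .103 60;.259 .245 0 0 0 .103 60;.259 .245 0 0 0 .103 60;.259 .245 0 0 0 .103 60;.259 .245 0 0 0 .103 60;.259 .245 0 0 0 .103 60;.259 .245 0 0 0 .103 60;.259 .245 0 0 0 .103 60;.259 .245 0 0 0 .103 60", force=40)

```text
time_s: 3.07
eef_pos: [653.4, -16.0, 248.2]
ee_rot: [0.0, 0.589, 0.808, -0.0]
force: [-0.3, -0.2, 0.3]
grip_width: 0.599
grip_force: 0.0
```

Request:
drive_tool(commands="0 0 -.2 0 0 0 60;0 0 0 0 0 0 60;0 0 0 0 0 0 60")

```text
time_s: 3.32
eef_pos: [651.7, -17.6, 227.3]
ee_rot: [-0.001, 0.591, 0.806, -0.001]
force: [-0.6, 0.0, -0.5]
grip_width: 0.602
grip_force: 0.0
```

Run:
```python
from h import *
p=shot('wrist');s=sense();W=q2R(s['ee_rot'])
print(s['time_s'],s['eef_pos'],W.round(3).tolist(),np.arctan2(W[1,1],W[0,1]),s['joints'].round(2),tips_ahead,p['t'])
for k in('orange_grip','black'):
    print(k,[(np.round(b['position']),round(b['confidence'],2)) for b in boxes_of(p,k)][:2])
print(proj(p,(651.5,-17,94)))
cv2.imwrite('pics/w1.png',p['pixels'])
np.savez('w1.npz',pix=p['pixels'],R=p['R'],t=p['t'],f=p['f'],cx=p['cx'],cy=p['cy'])
```

```text
3.3667 [651.92580059 -18.10424261 228.52738504] [[-0.3, 0.954, -0.001], [0.954, 0.3, -0.0], [0.0, -0.001, -1.0]] 0.3048268932177898 [-0.21  0.62  1.09 -0.    1.43 -0.51] 17.0 [631.75407024  46.50578484 351.43122497]
orange_grip [(array([261., 186.]), 0.87)]
black [(array([ 77., 216.]), 0.72)]
[259.60447479 189.56254996]
```

View pics/w1.png

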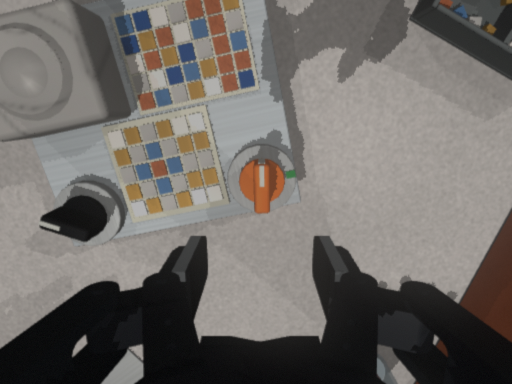

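The wrist view from above shows the orange bar from about (262,163) to (262,212), with the pointer at its top end. The green mark is at (290,174) and the collar centre is near (263,179). The black knob is at (85,215).

Run:
```python
from h import *
z=dict(np.load('w1.npz')); p={**z}
pix=z['pix']; h=cv2.cvtColor(pix,cv2.COLOR_BGR2HSV)
roi=np.zeros(pix.shape[:2],np.uint8); roi[150:222,232:300]=255
g=cv2.inRange(h,(45,90,40),(85,255,255))&roi
o=cv2.inRange(h,(2,120,60),(18,255,255))&roi
c=lambda m:np.array(np.nonzero(m))[::-1].mean(1)
print('green',c(g),at_z(p,c(g),55)); 
cn=max(cv2.findContours(o,0,1)[0],key=cv2.contourArea); print('orange hull circle',cv2.boundingRect(cn))
cv2.imwrite('pics/w1z.png',cv2.resize(pix[145:220,225:305],None,fx=7,fy=7,interpolation=cv2.INTER_CUBIC))
for n,a in(('e1',(262,163)),('e2',(262,212))): print(n,at_z(p,a,94))
```

```text
green [290.23529412 173.70588235] [677.89543177  -2.68842263  55.        ]
orange hull circle (239, 160, 46, 53)
e1 [646.5547228    5.29061352  94.        ]
e2 [659.50984798 -35.50739502  94.        ]
```

View pics/w1z.png

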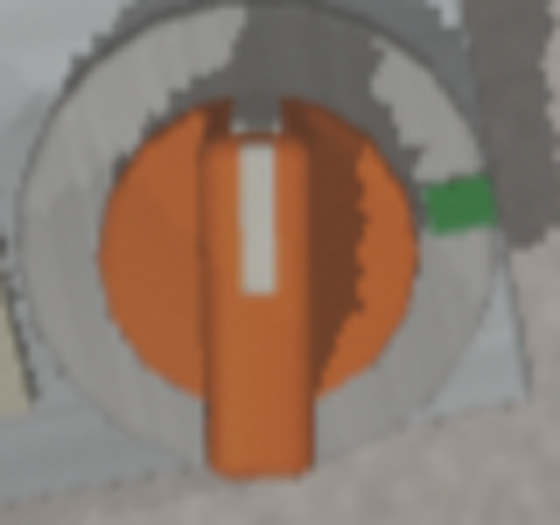

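The zoom shows the bar top from (255,137) to (260,470), the collar centred near (257,238) and the green mark at (460,205).

Run:
```python
from h import *
p=dict(np.load('w1.npz'))
f=lambda a:(225+a[0]/7-.43,145+a[1]/7-.43)
a,b=[at_z(p,f(q),94) for q in((255,137),(260,470))]; c=at_z(p,f((257,238)),55); fl=at_z(p,f((258,252)),64); g=at_z(p,f((460,205)),55)
print((a+b)/2,c,fl,g)
v=a-b;print(np.linalg.norm(v),np.arctan2(v[1],v[0])); ax=((a+b)/2+c+fl)/3; w=g-ax; print(ax,np.hypot(*w[:2]),np.arctan2(w[1],w[0]))
S=shot('scene');D=shot('side')
print('tri w/ wrist',tri([ray(p,f((257.5,303.5))),ray(S,(182+190*.16-.42,208+91*.16-.42)),ray(D,(274+218*.16-.42,176+138*.16-.42))]))
```

```text
[652.62247851 -15.60164421  94.        ] [652.73823121 -15.65377905  55.        ] [652.81005613 -15.55923485  64.        ] [677.98834627  -2.81331695  55.        ]
41.59290808768736 1.892278566578725
[652.72358862 -15.60488604  71.        ] 28.318407775682754 0.4686756000895945
tri w/ wrist (array([651.96302806, -16.25943907,  92.06905392]), [np.float64(0.9060332995451592), np.float64(0.5972347214436581), np.float64(0.5647947501516694)])
```

Request:
drive_tool(commands="0 .015 -.25 0 0 .011 60;0 0 -.25 0 0 0 60;0 0 -.25 0 0 0 60;0 0 -.25 0 0 0 55;0 0 -.18 0 0 0 50;0 0 -.13 0 0 0 50;0 0 -.12 0 0 0 50;0 0 0 0 0 0 50;0 0 0 0 0 0 50", force=25)

```text
time_s: 4.32
eef_pos: [652.4, -16.3, 85.7]
ee_rot: [0.0, 0.588, 0.809, 0.0]
force: [0.6, 0.5, 1.0]
grip_width: 0.498
grip_force: 0.0
```

Run:
```python
from h import *
p=shot('wrist');d=shot('side');s=sense();print(s['eef_pos'],s['force'],s['grip_width'],s['time_s'])
print(proj(p,(652.4,-16,94)),proj(p,(652.4,-16,64)))
a=np.hstack([p['pixels'],d['pixels'][130:310,200:440].repeat(2,0).repeat(2,1)[:384 if 0 else 360][:,:480] if 0 else cv2.resize(d['pixels'][140:290,220:420],(512,384))])
cv2.imwrite('pics/w2.png',cv2.resize(a,(800,300)))
```

```text
[652.90928183 -16.26198988  86.67149756] [0.04641051 0.17644645 0.93102183] 0.501807499993454 4.4167
[259.65543498 276.1628146 ] [259.54041697 245.44520779]
```

View pics/w2.png

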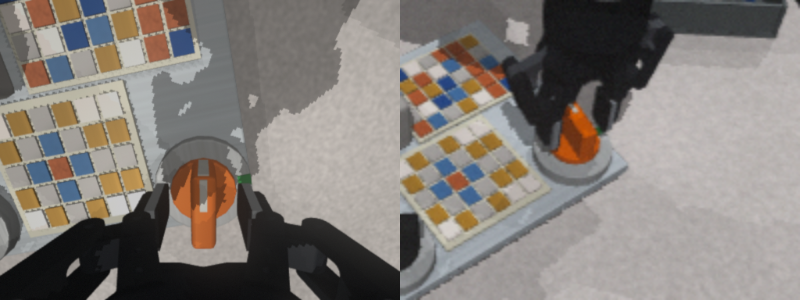

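The bar, at about column 203, lies midway between the fingers (inner edges about 166 and 243), and the side view shows them straddling it. I'll close now.

Request:
drive_tool(commands="0 0 0 0 0 0 30;0 0 0 0 0 0 22;0 0 0 0 0 0 15;0 0 0 0 0 0 8;0 0 0 0 0 0 5;0 0 0 0 0 0 5", force=25)

```text
time_s: 4.92
eef_pos: [652.6, -16.1, 86.0]
ee_rot: [0.001, 0.588, 0.809, 0.0]
force: [-1.6, -0.5, 5.5]
grip_width: 0.159
grip_force: 25.3
```

Request:
drive_tool(commands="0 0 .005 0 0 -.08 5;0 0 0 0 0 -.12 5;0 0 0 0 0 -.12 5;0 0 0 0 0 -.12 5;0 0 0 0 0 -.12 5;0 0 0 0 0 -.12 5;0 0 0 0 0 -.12 5;0 0 0 0 0 -.12 5;0 0 0 0 0 -.12 5;0 0 0 0 0 -.12 5;0 0 0 0 0 -.12 5;0 0 0 0 0 -.12 5;0 0 0 0 0 -.12 5;0 0 0 0 0 -.08 5;0 0 0 0 0 0 5;0 0 0 0 0 0 5")

```text
time_s: 6.25
eef_pos: [652.8, -16.1, 86.2]
ee_rot: [0.0, 0.951, 0.31, 0.001]
force: [1.5, 0.8, 4.1]
grip_width: 0.159
grip_force: 25.0
```

Run:
```python
from h import *
w=shot('wrist');p=shot('scene');d=shot('side');s=sense();W=q2R(s['ee_rot']);print(s['eef_pos'],s['force'],s['wrist_torque'],s['grip_width'],s['time_s'],np.arctan2(W[1,1],W[0,1])+np.pi/2)
for q in(p,d): print([np.round(b['position']) for b in boxes_of(q,'black')][:1])
a=np.hstack([w['pixels'],cv2.resize(p['pixels'][190:290,150:283],(512,384))])
cv2.imwrite('pics/w3.png',cv2.resize(a,(800,300)))
```

```text
[652.73763077 -16.15458555  86.12428999] [ 2.61886958 -1.91531392  4.55547447] [-0.14496986 -0.4107826  -0.0678271 ] 0.15397183604655615 6.4 0.6299837804175601
[]
[array([215., 263.])]
```

View pics/w3.png

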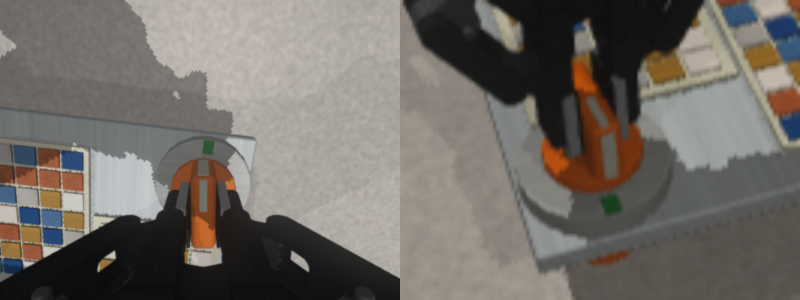

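The wrist view shows the pointer a little short of the green mark. The bar is centred near column 203 and the mark is at about (208,147) in the half-picture. I'll measure what is left to turn.

Run:
```python
from h import *
w=shot('wrist');s=sense();W=q2R(s['ee_rot']);bar=np.arctan2(W[1,1],W[0,1])+np.pi/2
h=cv2.cvtColor(w['pixels'],cv2.COLOR_BGR2HSV); g=cv2.inRange(h,(45,90,40),(85,255,255)); g[:160]=0;g[215:]=0
ys,xs=np.nonzero(g); k=(xs>235)&(xs<300); c=(xs[k].mean(),ys[k].mean()); G=at_z(w,c,55)
print(c,k.sum(),G,proj(w,(652.6,-16,55)))
for ax in((652.6,-16),(652,-16.3),s['eef_pos'][:2]):
    v=G[:2]-ax; print(np.hypot(*v),np.arctan2(v[1],v[0]),bar)
# collar circle from grey outline: direction in picture of white stripe on top
m=cv2.inRange(h,(0,0,110),(179,60,255)); m[:228]=0;m[280:]=0;m[:,:250]=0;m[:,272:]=0
ys,xs=np.nonzero(m); print('stripe',xs.mean(),ys.mean(),len(xs),np.polyfit(ys,xs,1))
cv2.imwrite('pics/w4.png',cv2.resize(w['pixels'][165:325,200:320],None,fx=3.7,fy=3.7,interpolation=cv2.INTER_CUBIC))
```

```text
(np.float64(266.3267326732673), np.float64(188.18316831683168)) 202 [678.19337424  -2.79852898  55.        ] [257.81411885 239.75646794]
28.797563130059828 0.476220175079294 0.6293958646485563
29.468331712759912 0.4759339793173869 0.6293958646485563
28.748738453429034 0.4813663542656541 0.6293958646485563
stripe 260.0 250.5 360 [-1.27298311e-17  2.60000000e+02]
```

View pics/w4.png

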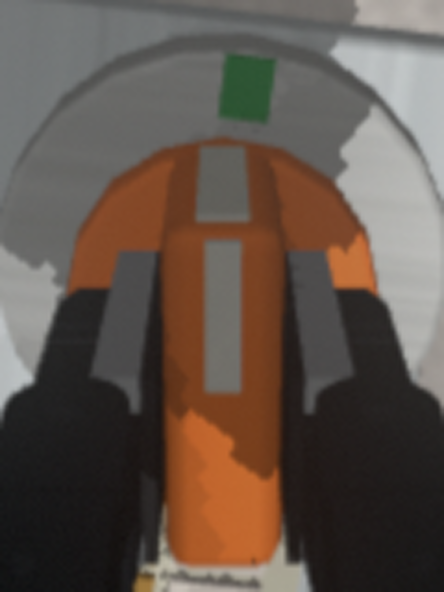

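Here the stripe is vertical at column 260 and the mark is at column 266.3, about 51 px from the axis. That leaves about 0.13 rad clockwise (0.166 units).

Request:
drive_tool(commands="0 0 0 0 0 -.083 5;0 0 0 0 0 -.083 5;0 0 0 0 0 0 5;0 0 0 0 0 0 5;0 0 0 0 0 0 5")

```text
time_s: 6.97
eef_pos: [652.7, -16.2, 86.1]
ee_rot: [0.0, 0.969, 0.248, 0.001]
force: [4.5, -1.8, 4.9]
grip_width: 0.159
grip_force: 25.2
```

```bash
cat > m.py <<'E'
from h import *
w=shot('wrist');s=sense();W=q2R(s['ee_rot']);bar=np.arctan2(W[1,1],W[0,1])+np.pi/2
h=cv2.cvtColor(w['pixels'],cv2.COLOR_BGR2HSV); g=cv2.inRange(h,(45,90,40),(85,255,255)); g[:160]=0;g[215:]=0
ys,xs=np.nonzero(g); k=(xs>235)&(xs<300); c=(xs[k].mean(),ys[k].mean()); G=at_z(w,c,55)
v=G[:2]-(652.6,-16); print('green',c,k.sum(),np.arctan2(v[1],v[0]),'bar',bar,s['force'],s['wrist_torque'],s['time_s'])
m=cv2.inRange(h,(0,0,110),(179,60,255)); m[:228]=0;m[280:]=0;m[:,:250]=0;m[:,272:]=0
ys,xs=np.nonzero(m); print('stripe',xs.mean(),len(xs))
E
python3 m.py
```

```text
green (np.float64(259.24), np.float64(187.38)) 200 0.4738460189385893 bar 0.5001346844330945 [ 3.82854471 -1.52157987  5.32419222] [-0.18648408 -0.64955461 -0.05416535] 7.0167
stripe 260.0 358
```

Request:
drive_tool(commands="0 0 0 0 0 0 20;0 0 0 0 0 0 30;0 0 0 0 0 0 45;0 0 0 0 0 0 50;0 0 0 0 0 0 50;0 0 .1 0 0 0 50;0 0 .2 0 0 0 50;0 0 .3 0 0 0 50;0 0 .3 0 0 0 50;0 0 .3 0 0 0 50;0 0 .22 0 0 0 50;0 0 0 0 0 0 50;0 0 0 0 0 0 50;0 0 0 0 0 0 50")

```text
time_s: 8.18
eef_pos: [652.0, -16.0, 227.2]
ee_rot: [-0.0, 0.969, 0.247, -0.001]
force: [-0.7, 0.0, 0.0]
grip_width: 0.498
grip_force: 0.0
```

Run:
```python
from h import *
w=shot('wrist');p=shot('scene');d=shot('side');s=sense();print(s['eef_pos'],s['force'],s['time_s'])
for q in(p,d,w): print([np.round(b['position']) for n in('black','orange_grip','stand') for b in boxes_of(q,n)[:1]])
u,v=np.round(proj(w,(652.6,-16,75))).astype(int); print(u,v)
a=np.hstack([cv2.resize(w['pixels'][v-50:v+50,u-50:u+50],(400,400),interpolation=cv2.INTER_CUBIC),cv2.resize(p['pixels'][130:290,145:305],(400,400))])
cv2.imwrite('pics/w5.png',a)
```

```text
[651.9799502  -15.95547419 226.63728835] [-0.09405181 -0.31384896  0.12224288] 8.3333
[array([182., 161.]), array([212., 240.]), array([248., 202.])]
[array([216., 261.]), array([307., 207.]), array([236., 217.])]
[array([263., 332.]), array([259., 184.]), array([206., 218.])]
259 185
```

View pics/w5.png

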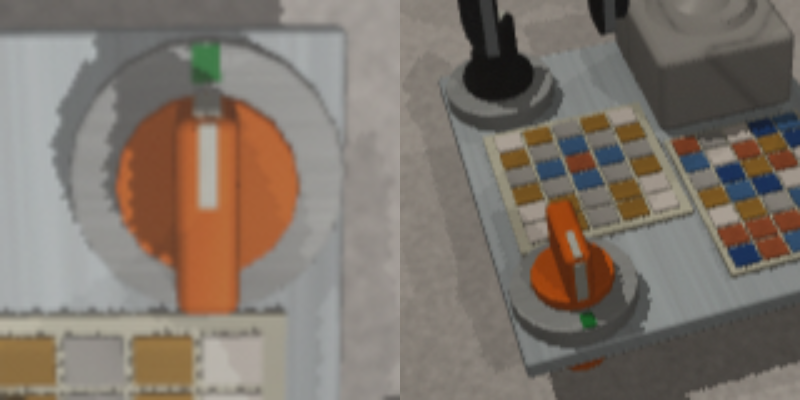

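The pointer at (207,165) lines up with the green mark at (206,62). The stand and the black knob are where they were, and the gripper is clear.

```bash
python3 -c "from rig import finish_job; print(finish_job())"
```

```text
the job is handed in; nothing more can be done
None
```

I turned the orange knob about 1.38 rad clockwise so its white pointer lines up with the green mark, let go and handed the job in at about 8.3 s; the foot's load I judged only from the pointer, and the last pictures show no visible shift of the stand or the black knob.

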